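Secure a trailer wheel on its stub axle with a linch pin

TASK

The wheel of the garden trailer is back on its stub axle and only the linch pin is missing. Take the linch pin with the red grip out of the drilled wooden block and, with its loop on the side of the axle's free end, push it down through the cross hole, wedging back the sprung washer that half covers the hole, until its head sits fully home on the shaft, which gives under the push because its arm is rubber-sprung; then swing the loop over the axle end until it snaps shut under the shaft. Feel your way in and push no harder than a thumb would (25 N at most), do not lean on the axle or wheel, and leave the brass pin and the other things where they are.

Things in the scene. Friction and masses are not known exactly. Their poses are not given: they have to be found in the camera images.
- cross_hole (a point): Mouth of the vertical cross hole in the bright round stub axle: point on the shaft's top line, on the hole's axis, 118 mm above the bench. x points along the shaft inboard (to the wheel), -x to the free end, 19 mm from the hole's axis; z up. Shaft 26 mm diameter, level, end bevelled. Hole 11.5 mm diameter, straight through, no lead-in. This point moves with the sprung shaft.
- washer_rim (a point): Top of the sprung steel thrust washer (44 mm diameter, 4 mm thick) as it rests: its outboard face is only 2.5 mm inboard of the hole's axis, so it covers part of the mouth and stands 9 mm over the shaft. It yields inboard up to 7 mm (10 N plus 1 N per mm) and then bears on the pin. The opening left is 8 mm, its middle 1.6 mm to -x of the hole's axis; too far inboard, the nose stalls on the rim. Axes as cross_hole.
- axle: Trailer wheel unit, fixed to the bench: beam and plywood cradle (100 to 275 mm inboard, 10 to 140 mm to the right, -y) and a rubber-sprung swing arm with shaft, washer, wheel. Pushed down, the shaft sinks 1 mm per 2.7 N. Origin on the bench below the cross hole, x inboard, z up. Hub 38 mm diameter from 15 mm inboard, tyre 120 mm diameter from 43 to 81 mm. Free-end side clear.
- pin_grip (a point): Centre of the linch pin's red square grip (13 x 13 mm, 26 mm tall). z up along the pin; +x its flat side, which must face the washer; the loop opens to -x. Shoulder (underside of the steel head) 29 mm below this point, loop hinge (along y) 21 mm below. Seated, this point is 29 mm above cross_hole. 135 g. It starts upright in the wooden block, shoulder on its top.
- pin: The linch pin (axes as pin_grip); origin at the centre of the shoulder's underside. Steel head 15 mm tall, 18 mm wide in y, x from -9 (loop side) to +5 mm (flat side). Shank 10 mm diameter, 45 mm from shoulder to tip; the last 15 mm taper to a rounded 4 mm nose. Friction and washer hold it where it is let go; pushing it in takes about 6 to 16 N; after the shoulder seats the force climbs.
- loop (a joint): Angle (rad) of the pin's wire loop about its hinge: 0 = shut, hanging down around the shaft, bow against the shank; 1.5 = open stop, sticking out to the pin's -x, 7 degrees above level. Stays where it is left (0.04 N m). At 0.35 to 0.2 rad the sprung bow rides over the bevelled axle end (up to about 8 N at the bow) and then snaps under the shaft.
- loop_bow (a point): Middle of the loop's bow, 37 mm from the hinge; from straight down it is turned by loop + 0.2 rad towards the pin's -x. Wire 4.5 mm diameter; two straight legs, 40 mm between centres (35 mm inside), so two fingertips some 33 mm apart can push both legs with the shaft between them. The bow gives up to 5 mm along the legs (5.5 N per mm).
- pin_block: Drilled hardwood block, 56 x 104 x 55 mm (x, y, z), fixed; origin under its centre. Two holes 12.5 mm wide at y = +26 and -26 mm, one with the linch pin, the other with the brass pin.
- clevis_pin: Plain brass clevis pin with a flat round head (18 mm diameter, 5 mm above the block), in the block's other hole; origin at the underside of the head. Not used.
- wrench: Adjustable wrench lying on the bench, 192 mm long; bystander.
- hammer: Small hammer lying on the bench, 270 mm long; bystander.
- nail_tin: Round tin with a green lid, 68 mm diameter, 32 mm tall; bystander.
- tape_measure: Black and yellow tape measure, 70 x 76 x 39 mm; bystander.
- screwdriver: Red-handled screwdriver lying on the bench, 199 mm long; bystander.

How it is judged (in metres and radians):
On the way:
1. the pin is fully home in the cross hole, its loop still open (z of pin_grip in the frame of cross_hole between 0.0265 and 0.0306 m and horizontal distance between pin_grip and cross_hole below 0.004 m and angle between the z axis of pin_grip and the z axis of cross_hole, either way round below 0.1 rad and value of joint loop above 1 rad), for 0.2 s.
At the end, for the whole second after the job is handed in: The linch pin stands upright (within 0.1 rad) in the cross hole, its shoulder within 1.6 mm of the shaft and its axis within 4 mm of the hole's; the loop is shut (under 0.1 rad) with its bow below the shaft on the free-end side of the pin, square to the shaft within 12 mm; the pin is at rest (z of pin_grip in the frame of cross_hole between 0.0265 and 0.0306 m and horizontal distance between pin_grip and cross_hole below 0.004 m and angle between the z axis of pin_grip and the z axis of cross_hole, either way round below 0.1 rad and value of joint loop below 0.1 rad and z of loop_bow in the frame of cross_hole below -0.024 m and x of loop_bow in the frame of cross_hole between -0.013 and -0.002 m and y of loop_bow in the frame of cross_hole between -0.012 and 0.012 m and linear speed of pin below 0.02 m/s); the robot touches nothing.
It fails at once if the pin is forced: the contact forces between the pin and the axle with its washer add up to more than 75 N (contact force between pin and axle above 75 N).
It fails at once if the robot bears on the axle, washer or wheel with more than 15 N (contact force between any of the fingers, the arm and axle above 15 N).
It fails at once if the brass pin or another bystander is moved more than 30 mm (distance of any of wrench, hammer, nail_tin, tape_measure, screwdriver, clevis_pin from where it was at the start of the episode above 0.03 m).
It also fails if it takes over 58 s, if anything falls off the work surface, if the arm or the gripper's body presses on something with over 40 N, if the wrist force passes 120 N, or if a joint passes its speed limit or range.

ROBOT

A 6-joint arm with a two-finger parallel gripper is mounted at the origin on a cart in front of the work surface, level with it; the furniture and walls round the work are solid. World frame = base frame: x ahead of the robot, y to its left, z up, the work surface at z = 0. Lengths are in m, angles in degrees, forces in N, time in s.
With the tool pointing down it reaches from about 0.3 to 0.75 m from the base axis. Payload 8.5 kg.
Tool frame: the origin (TCP) lies on the centre line of the jaws, within the pads' length; the fingertips stand 25 mm ahead of it and the grasp point (between the pads) lies 6 mm ahead of it; z points along the fingers, y is the line along which they close (so a half turn about z gives the same grasp; the last joint's range is limited). The gripper opens to 85 mm and grips with 20 to 120 N. Pads are 22 mm wide; open, the fingers measure 114 mm over their backs; the gripper's body (76 mm by 85 mm) begins 54 mm behind the grasp point. The pads swing forward as they close: fully open they stand 13 mm farther back than shut.
Start: joints at [-80.919, 21.807, 74.336, -0, 83.858, -12.336], TCP at [0.201, -0.512, 0.256] pointing down, gripper open.
Joint ranges: [-178.18, 178.18], [-50.72, 133.34], [12.68, 142.11], [-81.47, 261.47], [9.98, 163.14], [-165.26, 165.26]. Speed limits (degrees/s): [136.94, 136.94, 180, 180, 180, 180].

INTERFACE

Orientations are given as a 3x3 rotation matrix whose columns are the frame's x, y, z axes.
In Python, from rig import telemetry, optics, env gives the robot as it stands.
- The arm moves only by the tool send_rows, never from a script. Its argument "deltas" is a list that holds one entry, the list of rows, each a list of 7 numbers: the shift along the tool's x, y, z in m, then the turn, a rotation vector about the tool's x, y, z in rad, then the opening, from -1 (shut) to 1 (fully open), so that 0 is half open. In form: [[[x, y, z, ax, ay, az, grip], ...]]. A call has 1 to 12 rows; each row shifts and turns the commanded pose from where the row before left it, along the tool's axes as they then stand; what a row does not reach is not made up. A row lasts 1/8 s, in which the tool goes at most 62.5 mm and 10.7 degrees, less where a joint would pass 70% of its speed; a pose out of reach is approached as far as the arm can. A call is refused whole if a number of a shift passes 0.0625 or a number of a turn 0.188, either way. A call with a gripper value outside its range is refused whole. The fingers move at their own pace and stop on an object; "squeeze" is the grip in N (left out, the last holds). Time passes only in rows, so rows that do not move let the fingers close. It gives the time, the measured TCP pose, the force, the opening and the grip force at its end, in the units of the state.
- telemetry.observe(): the state, without advancing time (a new reading comes with each control period).
- optics.get_image(name): name is "side" or "top" or "wrist"; returns a dict with "image" (400x640x3 uint8, red, green, blue), "range_z" (400x640 float32, m along the optical axis (not along the pixel's ray), 0 where there is no reading), "K" (3x3 intrinsics, pixels), "rvec" (rotation vector, rad) and "tvec" (3), from world to camera coordinates, as OpenCV has them; the wrist camera has in their place "hand_eye" (4x4, takes a point from camera to tool coordinates, whose origin is the TCP and whose axes are the flange's). Camera axes: x right, y down, z forward; pixel columns grow to the right and rows downward; lengths in m; the calibration is good to about 2 mm. A picture is of the moment at which its call begins: read the wrist's pose just before it.
- env.close_job(): hands the job in; it is judged then, once.
The state is a dict: "time_s": time; "q": joint angles; "qvel": joint speeds; "joint_efforts": joint torques, N m; "position": TCP position; "tool_rot": TCP orientation; "ft_force": force on the tool from outside, world axes, zero at the start; "wrist_torque": the same for the moment, N m; "grip_width": finger opening in m; "gripper_force": force on a finger pad.
Only numpy, scipy, OpenCV 4.12 (cv2) and the standard library are available. Lean on these libraries where they do the work, as an engineer would, in place of code of your own. Each camera call takes 0.05 s, during which the arm holds its last target. There are 200 camera calls.

## Working session

There is one attempt and no reset: what is moved stays moved. The work goes in short steps, Python scripts to look and compute and a tool call to move; the robot and the scene stay as the last step left them, time stands still between calls to the robot, and variables do not carry over. Pictures are saved under pics/ and viewed, at most 13 in all, crops included, and the job is handed in when it is done.

Besides the shell and the picture viewer there is one more tool, called after "Call:" as name([rows], argument=value, ...), one row to a line, values as JSON. send_rows: Moves the arm, as the interface text tells. Its arguments: {"type":"object","properties":{"deltas":{"type":"array"},"squeeze":{"type":"number"}},"required":["deltas"]}

```bash
mkdir -p pics; ls; cat > h.py <<'E'
import numpy as np, cv2
from rig import telemetry, optics, env
def snap(name):
    s=telemetry.observe(); d=optics.get_image(name)
    if name=="wrist":
        R=np.array(s["tool_rot"]);T=np.eye(4);T[:3,:3]=R;T[:3,3]=s["position"]
        M=T@np.array(d["hand_eye"])
    else:
        W=np.eye(4);W[:3,:3]=cv2.Rodrigues(np.array(d["rvec"],float))[0];W[:3,3]=np.ravel(d["tvec"]);M=np.linalg.inv(W)
    d["M"]=M;return d
def cloud(d):
    z=d["range_z"];v,u=np.mgrid[:400,:640];K=np.array(d["K"])
    P=np.stack([(u-K[0,2])/K[0,0]*z,(v-K[1,2])/K[1,1]*z,z],-1)
    P=P@d["M"][:3,:3].T+d["M"][:3,3];P[z==0]=np.nan;return P
def save(d,n,crop=None,f=1):
    im=d["image"][...,::-1]
    if crop:im=im[crop[1]:crop[3],crop[0]:crop[2]]
    cv2.imwrite("pics/"+n,cv2.resize(im,None,fx=f,fy=f,interpolation=cv2.INTER_CUBIC))
E
python3 - <<'E'
from h import *
a=snap("top");b=snap("side")
np.savez("a.npz",top=cloud(a),side=cloud(b),ti=a["image"],si=b["image"])
save(a,"top.png");save(b,"side.png")
print(a["M"],b["M"],a["K"],telemetry.observe())
E
```

```text
pics
[[ 0.1282591  -0.97008149  0.20613466  0.33592047]
 [-0.99173742 -0.12492353  0.0291719  -0.0481061 ]
 [-0.00254805 -0.20817302 -0.9780887   1.05647381]
 [ 0.          0.          0.          1.        ]] [[-0.99413011 -0.07215438  0.08061678  0.46665114]
 [-0.10567065  0.48765489 -0.8666178   0.92522576]
 [ 0.02321711 -0.87004968 -0.49241701  0.63016525]
 [ 0.          0.          0.          1.        ]] [[362.91340983   0.         319.406121  ]
 [  0.         362.91340983 197.41482198]
 [  0.           0.           1.        ]] {'time_s': 0.1, 'q': array([-8.09181891e+01,  2.18367979e+01,  7.43776629e+01, -1.30850244e-03,
        8.38585792e+01, -1.23369422e+01]), 'qvel': array([-0.00186361,  0.01223976, -0.11669563, -0.05016961,  0.0328378 ,
       -0.083119  ]), 'joint_efforts': array([ 2.69322096e-03, -4.49218369e+01, -2.31655383e+01, -2.00152290e-04,
        3.70420530e-03,  2.92997584e-05]), 'position': array([ 0.20079608, -0.51179564,  0.25579279]), 'tool_rot': array([[ 9.30935471e-01,  3.65183651e-01, -2.23640163e-04],
       [ 3.65183633e-01, -9.30934658e-01,  1.25522192e-03],
       [ 2.50192144e-04, -1.25020034e-03, -9.99999187e-01]]), 'ft_force': array([ 0.53326275, -0.45184898,  0.4361299 ]), 'wrist_torque': array([ 0.02609261, -0.00894644,  0.01298091]), 'gripper_force': 0.0, 'grip_width': 0.08550133322736861}
```

View pics/top.png

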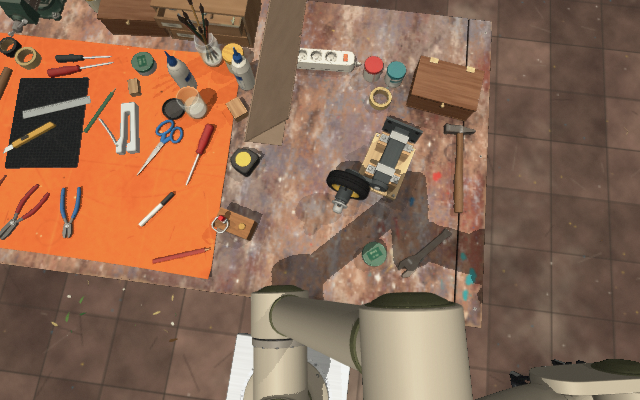

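View pics/side.png

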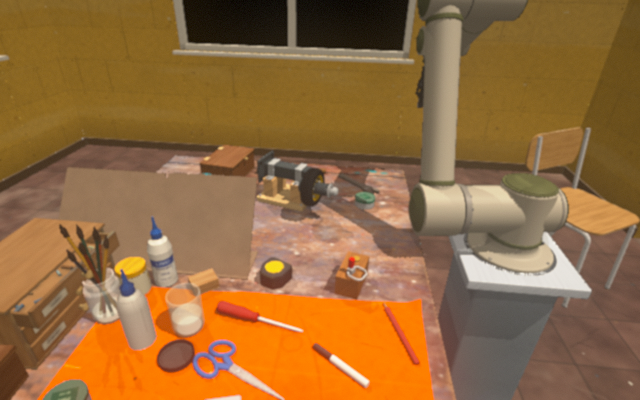

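The top view shows the block at about (240,225), with the loop and red grip at (222,225). The axle's free end is at (338,207) and the wheel at (347,186). Next I get rough positions from these.

```bash
python3 - <<'E'
import numpy as np
d=np.load("a.npz");T=d["top"];I=d["ti"].astype(int)
for n,(u,v) in dict(axend=(338,207),wheel=(347,186),block=(241,226),tape=(245,159),tin=(374,254)).items():print(n,T[v,u].round(3))
def sel(P,I,box,m):
    Q=P[box[1]:box[3],box[0]:box[2]][m(I[box[1]:box[3],box[0]:box[2]],P[box[1]:box[3],box[0]:box[2]])];return Q
red=lambda I,P:(I[...,0]>150)&(I[...,1]<80)&(I[...,2]<80)&(P[...,2]>.05)
Q=sel(T,I,(205,200,260,250),red);print("red top",len(Q),np.median(Q,0),Q.min(0),Q.max(0))
S=d["side"];J=d["si"].astype(int)
Q=sel(S,J,(330,240,380,300),red);print("red side",len(Q),np.median(Q,0),Q.min(0),Q.max(0))
# block top
b=T[200:250,205:265].reshape(-1,3);b=b[abs(b[:,2]-.055)<.006];print("block",len(b));
import cv2
print(cv2.minAreaRect((b[:,:2]*1000).astype(np.float32)))
l=T[200:250,205:265].reshape(-1,3);l=l[(l[:,2]>.068)];print(l.round(3).tolist()[:60])
a=T[190:215,325:352].reshape(-1,3);a=a[(a[:,2]>.09)&(a[:,2]<.125)];print(a[a[:,2]>.112].round(3).tolist())
E
```

```text
axend [ 0.514 -0.072  0.12 ]
wheel [ 0.563 -0.087  0.161]
block [0.438 0.186 0.062]
tape [0.637 0.213 0.04 ]
tin [ 0.411 -0.189  0.036]
red top 16 [0.44939638 0.23679315 0.09862546] [0.44521977 0.23135996 0.05643103] [0.45383864 0.25385464 0.10098672]
red side 34 [0.44788628 0.24027557 0.09207839] [0.44280745 0.23431032 0.07716645] [0.455842  0.2437639 0.0974608]
block 673
((441.04644775390625, 211.4583740234375), (105.1540756225586, 64.43277740478516), 76.20226287841797)
[[0.457, 0.239, 0.096], [0.457, 0.237, 0.094], [0.453, 0.24, 0.097], [0.454, 0.237, 0.099], [0.454, 0.235, 0.099], [0.454, 0.233, 0.096], [0.457, 0.234, 0.082], [0.45, 0.242, 0.098], [0.45, 0.239, 0.101], [0.451, 0.237, 0.097], [0.451, 0.233, 0.101], [0.451, 0.231, 0.099], [0.452, 0.23, 0.096], [0.454, 0.23, 0.087], [0.448, 0.242, 0.097], [0.448, 0.239, 0.097], [0.448, 0.236, 0.099], [0.449, 0.234, 0.098], [0.449, 0.232, 0.097], [0.45, 0.229, 0.095], [0.451, 0.229, 0.087], [0.453, 0.23, 0.075], [0.445, 0.238, 0.099], [0.445, 0.236, 0.099], [0.446, 0.233, 0.099], [0.446, 0.231, 0.097], [0.448, 0.231, 0.087], [0.449, 
[... 5391 characters left out ...]
78, 0.112], [0.514, -0.08, 0.113], [0.514, -0.083, 0.114], [0.508, -0.062, 0.117], [0.509, -0.065, 0.115], [0.508, -0.067, 0.119], [0.509, -0.07, 0.119], [0.509, -0.073, 0.118], [0.51, -0.075, 0.117], [0.51, -0.078, 0.118], [0.511, -0.081, 0.112], [0.511, -0.083, 0.113], [0.506, -0.063, 0.112], [0.506, -0.065, 0.117], [0.505, -0.068, 0.12], [0.506, -0.07, 0.12], [0.507, -0.073, 0.116], [0.507, -0.076, 0.116], [0.507, -0.078, 0.116], [0.508, -0.081, 0.112], [0.504, -0.065, 0.114], [0.503, -0.068, 0.118], [0.504, -0.071, 0.115], [0.504, -0.073, 0.119], [0.504, -0.076, 0.119], [0.505, -0.078, 0.114], [0.502, -0.071, 0.113], [0.502, -0.074, 0.115], [0.503, -0.076, 0.112], [0.502, -0.079, 0.115]]
```

Call:
send_rows([
  [[0.038,-0.029,-0.0065,0,0,0,1],[0.038,-0.029,-0.0065,0,0,0,1],[0.038,-0.029,-0.0065,0,0,0,1],[0.038,-0.029,-0.0065,0,0,0,1],[0.038,-0.029,-0.0065,0,0,0,1],[0.038,-0.029,-0.0065,0,0,0,1],[0.038,-0.029,-0.0065,0,0,0,1],[0.038,-0.029,-0.0065,0,0,0,1],[0.038,-0.029,-0.0065,0,0,0,1],[0.038,-0.029,-0.0065,0,0,0,1],[0,0,0,0,0,0,1]],
])

```text
time_s: 1.48
position: [0.4495, -0.101, 0.3214]
tool_rot: [[0.929, 0.369, 0.0], [0.369, -0.929, 0.0], [0.0, -0.0, -1.0]]
ft_force: [-0.2, -0.3, -1.2]
grip_width: 0.0855
gripper_force: 0.0
```

```bash
python3 - <<'E'
from h import *
a=snap("wrist");print(a["hand_eye"],a["K"],telemetry.observe()["position"],telemetry.observe()["q"])
save(a,"w1.png");np.savez("w1.npz",P=cloud(a),I=a["image"],M=a["M"])
K=a["K"]
for p in [(.52,-.072,.118),(.449,.237,.084)]:
    c=np.linalg.inv(a["M"])@[*p,1];print(K@c[:3]/c[2])
E
```

```text
[[ 3.61541980e-04 -9.49054927e-01 -3.15110480e-01  8.11057634e-02]
 [ 9.99999504e-01  6.35466702e-04 -7.66559729e-04  3.66287899e-04]
 [ 9.27749505e-04 -3.15110047e-01  9.49054686e-01 -1.16635857e-01]
 [ 0.00000000e+00  0.00000000e+00  0.00000000e+00  1.00000000e+00]] [[335.36668803   0.         322.2870006 ]
 [  0.         335.36668803 199.85922889]
 [  0.           0.           1.        ]] [ 0.44891806 -0.10232817  0.32112294] [-2.76201189e+01  1.02002453e+01  8.01411077e+01 -1.11625880e-02
  8.96820093e+01  4.08066898e+01]
[321.17111722  94.272766     1.        ]
[-4.35651354 41.16154732  1.        ]
```

View pics/w1.png

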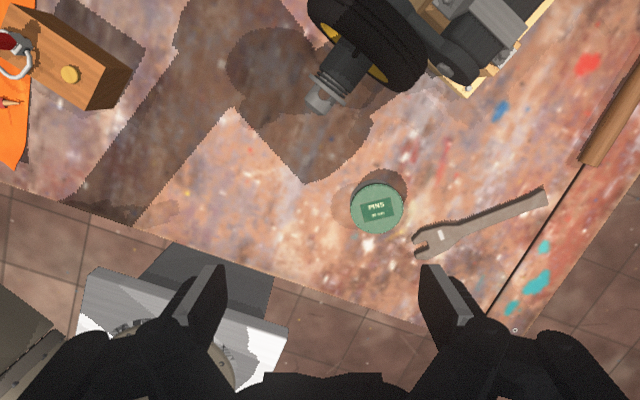

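The wrist view shows the shaft end at about (318,103), the washer above it at about (328,88), the wheel at (370,45), and the block at upper left with the loop at (15,55). I'll fit the shaft's direction and pick a close viewpoint.

```bash
python3 - <<'E'
from h import *
d=np.load("w1.npz");P=d["P"];v,u=np.mgrid[:400,:640]
for (a,b,c,e) in [(300,80,350,118)]:
    Q=P[b:e,a:c].reshape(-1,3);Q=Q[(Q[:,2]>.09)]
    print(len(Q));
    for s in range(0,len(Q),12):print(Q[s].round(3).tolist(),end=" ")
W=P.reshape(-1,3);I=d["I"].reshape(-1,3).astype(int)
y=(I[:,0]>150)&(I[:,1]>110)&(I[:,2]<60)&(W[:,2]>.05)&(W[:,1]<0);Q=W[y];print("rim",len(Q),Q.mean(0),np.linalg.svd(Q-Q.mean(0))[2] if len(Q)<5000 else 0)
t=W[(W[:,2]>.155)&(W[:,2]<.175)&(W[:,1]<0)];print("tyre top",len(t));
print(cv2.minAreaRect((t[:,:2]*1000).astype(np.float32)))
E
```

```text
1029
[0.529, -0.061, 0.12] [0.533, -0.071, 0.116] [0.536, -0.081, 0.123] [0.541, -0.091, 0.12] [0.532, -0.071, 0.12] [0.536, -0.081, 0.123] [0.54, -0.091, 0.119] [0.531, -0.072, 0.122] [0.535, -0.082, 0.121] [0.527, -0.063, 0.107] [0.531, -0.073, 0.123] [0.535, -0.083, 0.122] [0.526, -0.063, 0.108] [0.53, -0.074, 0.122] [0.534, -0.084, 0.114] [0.525, -0.063, 0.11] [0.529, -0.073, 0.117] [0.533, -0.083, 0.12] [0.524, -0.062, 0.11] [0.528, -0.073, 0.126] [0.532, -0.083, 0.12] [0.536, -0.093, 0.117] [0.526, -0.071, 0.124] [0.53, -0.081, 0.116] [0.534, -0.091, 0.119] [0.525, -0.069, 0.117] [0.529, -0.081, 0.121] [0.533, -0.091, 0.117] [0.523, -0.068, 0.116] [0.529, -0.081, 0.121] [0.533, -0.091, 0.116] [0.522, -0.068, 0.116] [0.528, -0.082, 0.12] [0.532, -0.093, 0.116] [0.524, -0.075, 0.126] [0.528, -0.085, 0.12] [0.518, -0.061, 0.108] [0.524, -0.078, 0.125] [0.529, -0.088, 0.11] [0.518, -0.064, 0.114] [0.525, -0.082, 0.124] [0.515, -0.06, 0.108] [0.523, -0.079, 0.127] [0.527, -0.09, 0.115] [0.517, -0.067, 0.116] [0.525, -0.087, 0.112] [0.515, -0.064, 0.114] [0.523, -0.082, 0.125] [0.512
[... 429 characters left out ...]
.077, 0.116] [0.52, -0.093, 0.117] [0.509, -0.068, 0.118] [0.514, -0.079, 0.116] [0.506, -0.063, 0.11] [0.51, -0.074, 0.117] [0.514, -0.084, 0.111] [0.509, -0.071, 0.117] [0.513, -0.082, 0.111] [0.508, -0.073, 0.118] [0.512, -0.083, 0.111] [0.508, -0.075, 0.116] [0.504, -0.068, 0.113] [0.508, -0.078, 0.114] [0.506, -0.074, 0.116] [0.504, -0.071, 0.114] [0.508, -0.082, 0.113] [0.506, -0.081, 0.111] [0.506, -0.083, 0.107] rim 93 [ 0.57554638 -0.05833939  0.08662864] [[ 0.0368161   0.48928706  0.87134536]
 [-0.51209646  0.75798718 -0.40399586]
 [-0.85813856 -0.43133932  0.27846831]]
tyre top 3591
((580.8004760742188, -92.71356201171875), (64.3425521850586, 36.89866256713867), 72.64929962158203)
```

Call:
send_rows([
  [[0,0,0,0,0,0.165,1],[0,0,0,0,0,0.165,1],[0,0,0,0,0,0.165,1],[0,0,0,0,0,0.165,1],[0.0125,-0.0106,0.029,0,0,0,1],[0.0125,-0.0106,0.029,0,0,0,1],[0.0125,-0.0106,0.029,0,0,0,1],[0.0125,-0.0106,0.029,0,0,0,1],[0,0,0,0,0,0,1]],
])

```text
time_s: 2.65
position: [0.5078, -0.0773, 0.2034]
tool_rot: [[0.959, -0.283, -0.005], [-0.283, -0.959, 0.002], [-0.005, -0.0, -1.0]]
ft_force: [-0.2, 0.8, 0.7]
grip_width: 0.0853
gripper_force: 0.0
```

```bash
python3 - <<'E'
from h import *
a=snap("wrist");s=telemetry.observe();print(s["position"],s["q"])
save(a,"w2.png",(180,60,460,340),2.1);np.savez("w2.npz",P=cloud(a),I=a["image"],M=a["M"],K=a["K"])
W=cloud(a).reshape(-1,3)
t=W[(W[:,2]>.155)&(W[:,2]<.175)];print(cv2.minAreaRect((t[:,:2]*1000).astype(np.float32)))
E
```

```text
[ 0.50808495 -0.07754536  0.20503049] [-2.18856260e+01  2.08578008e+01  8.49140301e+01 -1.67482494e-02
  7.43411948e+01  8.45623898e+01]
((580.8458251953125, -92.37129211425781), (66.09734344482422, 36.266082763671875), 73.56957244873047)
```

View pics/w2.png

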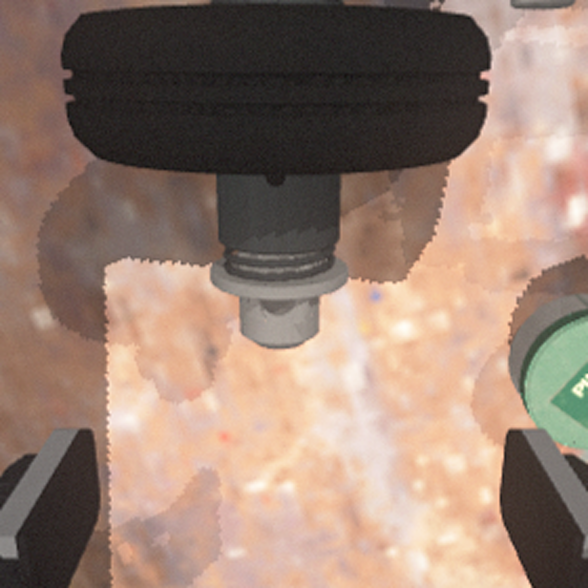

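The crop shows the shaft centred on column 280, with its end at row 347. The visible part of the hole is at about (280,302), next to the washer's lower edge at row ~298. The tyre is square to the image.

```bash
python3 - <<'E'
from h import *
from scipy.optimize import least_squares
d=np.load("w2.npz");P=d["P"];M=d["M"];K=d["K"]
def ray(cu,cv,z):
    p=np.array([180+(cu+.5)/2.1-.5,60+(cv+.5)/2.1-.5,1]);r=M[:3,:3]@np.linalg.inv(K)@p;o=M[:3,3];return o+r*(z-o[2])/r[2]
print("washer front on axis z.127",ray(280,298,.118),"hole seen",ray(280,302,.118),"end",ray(280,347,.112), "edges",ray(240,315,.105),ray(320,315,.105))
print("washer top",ray(280,265,.127),ray(280,290,.127))
s=P[200:226,292:336].reshape(-1,3);s=s[(s[:,2]>.1)&(s[:,2]<.125)]
def f(x):
    y0,a,z0=x;n=np.array([np.sin(-a),np.cos(a)])
    l=(s[:,:2]-[.52,-.08])@np.array([-np.sin(a),np.cos(a)])-y0
    return np.hypot(l,s[:,2]-z0)-.013
r=least_squares(f,[0,np.radians(-16.5),.105],loss='soft_l1',f_scale=.001);print("cyl",r.x,np.degrees(r.x[1]),len(s),np.std(r.fun))
a=np.radians(-16.5);ux=np.array([np.cos(a),np.sin(a)]);uy=np.array([-ux[1],ux[0]])
W=P.reshape(-1,3);t=W[(W[:,2]>.158)&(W[:,2]<.18)];q=np.c_[t[:,:2]@ux,t[:,:2]@uy];print("tyre x",np.percentile(q,[.5,2,50,98,99.5],0).round(4).tolist())
# hub points sym centre; tyre yaw from face edge
e=[]
for lo in np.arange(q[:,1].min()+.012,q[:,1].max()-.012,.004):
    m=abs(q[:,1]-lo)<.002;e.append([lo,np.percentile(q[m,0],2),np.percentile(q[m,0],98)])
e=np.array(e);print(e.round(4).tolist());print("slopes",np.degrees(np.polyfit(e[:,0],e[:,1],1)[0]),np.degrees(np.polyfit(e[:,0],e[:,2],1)[0]))
print("hole est s,l",[ (p[:2]@ux,p[:2]@uy) for p in (ray(280,298,.118),ray(280,347,.112))])
h=s;ll=h[:,:2]@uy;print("shaft lat ext",np.percentile(ll,[1,50,99]), "x",np.percentile(h[:,:2]@ux,[1,99]))
E
```

```text
washer front on axis z.127 [ 0.52144646 -0.07528127  0.118     ] hole seen [ 0.52021834 -0.0749077   0.118     ] end [ 0.50368076 -0.06970376  0.112     ] edges [ 0.51534072 -0.05945748  0.105     ] [ 0.508008   -0.08440544  0.105     ]
washer top [ 0.53385136 -0.0793149   0.127     ] [ 0.52667439 -0.0771318   0.127     ]
cyl [ 0.0054245  -0.29925139  0.1038891 ] -17.145841419586112 844 0.002907519831645746
tyre x [[0.5661, 0.0505], [0.5673, 0.0524], [0.5841, 0.0764], [0.5994, 0.1005], [0.6006, 0.1025]]
[[0.0602, 0.5684, 0.5978], [0.0642, 0.5676, 0.599], [0.0682, 0.567, 0.5998], [0.0722, 0.5665, 0.6], [0.0762, 0.5665, 0.6003], [0.0802, 0.5665, 0.6002], [0.0842, 0.5668, 0.5994], [0.0882, 0.5675, 0.5994], [0.0922, 0.5682, 0.5983]]
slopes -0.3323786152395025 0.6233155996777673
hole est s,l [(np.float64(0.521354190263607), np.float64(0.07591762624778323)), (np.float64(0.5027359866261146), np.float64(0.07621972590646323))]
shaft lat ext [0.06419222 0.07622742 0.08909063] x [0.50304593 0.52452565]
```

Call:
send_rows([
  [[-0.0213,-0.0403,0,0,0,0,1],[-0.0213,-0.0403,0,0,0,0,1],[-0.0213,-0.0403,0,0,0,0,1],[-0.0213,-0.0403,0,0,0,0,1],[-0.0213,-0.0403,0,0,0,0,1],[-0.0213,-0.0403,0,0,0,0,1],[-0.0213,-0.0403,0,0,0,0,1],[0,0,0,0,0,0,1]],
])

```text
time_s: 3.7
position: [0.4447, 0.2373, 0.2069]
tool_rot: [[0.96, -0.279, 0.002], [-0.279, -0.96, 0.001], [0.002, -0.001, -1.0]]
ft_force: [0.9, 0.3, 0.3]
grip_width: 0.0857
gripper_force: 0.0
```

```bash
python3 - <<'E'
from h import *
a=snap("wrist");s=telemetry.observe();print(s["position"],s["q"])
save(a,"w3.png",(180,60,460,340),2.1);P=cloud(a);np.savez("w3.npz",P=P,I=a["image"],M=a["M"],K=a["K"])
I=a["image"].astype(int);W=P
m=(W[...,2]>.09)&(W[...,2]<.106)&(abs(W[...,0]-.449)<.04)&(abs(W[...,1]-.237)<.04)
r=m&(I[...,0]>1.8*I[...,1]);t=W[r];print("grip top",len(t),t.mean(0),cv2.minAreaRect((t[:,:2]*1000).astype(np.float32)))
b=W[(abs(W[...,2]-.055)<.004)];print("block",cv2.minAreaRect((b[:,:2]*1000).astype(np.float32)))
l=W[(W[...,2]>.066)&(W[...,2]<.09)&(np.hypot(W[...,0]-.449,W[...,1]-.237)<.06)&(I.max(-1)-I.min(-1)<50)]
print("loop",len(l),l.mean(0))
E
```

```text
[0.44516895 0.2360789  0.20670147] [ 1.44626201e+01  1.97189345e+01  8.64295179e+01 -2.11687264e-02
  7.37309464e+01  1.20778029e+02]
grip top 313 [0.45171251 0.23469906 0.09528311] ((450.9969177246094, 234.86453247070312), (12.909292221069336, 12.766608238220215), 60.903663635253906)
block ((441.9342346191406, 209.7305908203125), (104.37413024902344, 64.90454864501953), 76.03297424316406)
loop 121 [0.45323505 0.23580544 0.06880598]
```

View pics/w3.png

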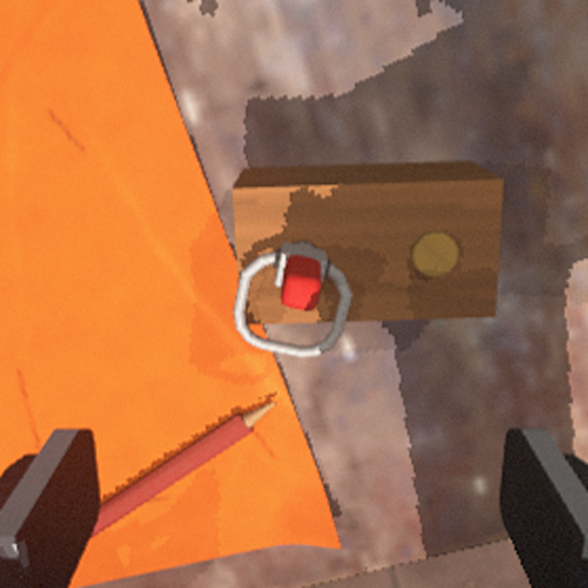

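The grip is at about (302,280) in the crop. The loop opens downward, with its bow at about (297,352) and legs at columns 240 and 348, turned a few degrees. The brass pin is clear at (436,253). I'll refine the pin's yaw and centre.

```bash
python3 - <<'E'
from h import *
d=np.load("w3.npz");P=d["P"];M=d["M"];K=d["K"];I=d["I"].astype(int)
def rayp(u,v,z):
    p=np.stack([u,v,np.ones_like(u)],-1).astype(float);r=p@np.linalg.inv(K).T@M[:3,:3].T;o=M[:3,3];return o+r*((z-o[2])/r[...,2])[...,None]
v,u=np.mgrid[150:240,280:360]
J=I[150:240,280:360];Z=P[150:240,280:360]
red=(J[...,0]>120)&(J[...,0]>2.2*J[...,1])&(J[...,0]>2.2*J[...,2]) & (Z[...,2]>.07)
bright=J[...,0]>200
print("red",red.sum(),np.percentile(J[red][:,0],[5,25,50,75,95]))
# top face: brighter red
top=red&(Z[...,2]>.0925)
X=rayp(u[top],v[top],.097)[:,:2]
def sq(a): 
    c,s=np.cos(a),np.sin(a);q=X@np.array([[c,-s],[s,c]]);lo=np.percentile(q,1,0);hi=np.percentile(q,99,0);return np.prod(hi-lo),hi-lo,(hi+lo)/2@np.array([[c,s],[-s,c]])
for a in range(-45,45,5):
    r=sq(np.radians(a));print(a,round(r[0]*1e6),r[1].round(4),r[2].round(4))
g=(J.max(-1)-J.min(-1)<45)&(J.max(-1)>110)&(abs(Z[...,2]-.066)<.008)
G=rayp(u[g],v[g],.0665)[:,:2];print("wire",len(G))
c=X.mean(0)
# symmetric axis: scan yaw, extents of wire
for a in range(-45,15,5):
    A=np.radians(a);R=np.array([[np.cos(A),-np.sin(A)],[np.sin(A),np.cos(A)]]);q=(G-c)@R
    print(a,"x",np.percentile(q[:,0],[1,99]).round(4),"y",np.percentile(q[:,1],[1,99]).round(4))
for n,(a,b) in dict(bow=(297,352),bowin=(297,345),ll=(240,300),rr=(349,300)).items(): print(n,rayp(np.array([180+(a+.5)/2.1-.5]),np.array([60+(b+.5)/2.1-.5]),.067)[0])
E
```

```text
red 387 [124. 128. 192. 246. 249.]
-45 167 [0.0131 0.0127] [0.4519 0.2347]
-40 161 [0.013  0.0124] [0.4519 0.2347]
-35 152 [0.0125 0.0121] [0.4519 0.2347]
-30 150 [0.0125 0.012 ] [0.4519 0.2347]
-25 152 [0.0126 0.012 ] [0.4519 0.2348]
-20 158 [0.0127 0.0124] [0.452  0.2347]
-15 166 [0.0129 0.0129] [0.4521 0.2347]
-10 174 [0.0132 0.0131] [0.4519 0.2347]
-5 179 [0.0135 0.0133] [0.4518 0.2347]
0 186 [0.0137 0.0135] [0.4518 0.2347]
5 189 [0.0138 0.0137] [0.4518 0.2347]
10 193 [0.0139 0.0139] [0.4518 0.2346]
15 197 [0.014 0.014] [0.4518 0.2347]
20 197 [0.0141 0.0141] [0.4519 0.2347]
25 194 [0.0138 0.014 ] [0.4519 0.2346]
30 188 [0.0135 0.0139] [0.4519 0.2346]
35 183 [0.0133 0.0137] [0.4519 0.2347]
40 178 [0.0131 0.0136] [0.4519 0.2347]
wire 732
-45 x [-0.0366  0.0055] y [-0.0264  0.0177]
-40 x [-0.0364  0.0054] y [-0.0248  0.0187]
-35 x [-0.0362  0.0058] y [-0.0231  0.0198]
-30 x [-0.0361  0.0058] y [-0.0216  0.021 ]
-25 x [-0.0363  0.0062] y [-0.0203  0.0222]
-20 x [-0.0364  0.0065] y [-0.0192  0.0239]
-15 x [-0.0363  0.0067] y [-0.0183  0.0256]
-10 x [-0.0368  0.0071] y [-0.017   0.0271]
-5 x [-0.0365  0.0074] y [-0.0157  0.0287]
0 x [-0.0361  0.0079] y [-0.0146  0.0302]
5 x [-0.0356  0.0087] y [-0.0135  0.0314]
10 x [-0.0349  0.0096] y [-0.0122  0.0326]
bow [0.41834112 0.24604814 0.067     ]
bowin [0.42120208 0.24521322 0.067     ]
ll [0.44525074 0.26105644 0.067     ]
rr [0.43357453 0.22075553 0.067     ]
```

Call:
send_rows([
  [[0.0033,-0.001,0,0,0,0.103,0.2],[0.0033,-0.001,0,0,0,0.103,0],[0,0,0.025,0,0,0,0],[0,0,0.025,0,0,0,0],[0,0,0.02,0,0,0,0],[0,0,0.018,0,0,0,0],[0,0,0.011,0,0,0,0],[0,0,0.009,0,0,0,0],[0,0,0,0,0,0,0]],
], squeeze=50)

```text
time_s: 4.88
position: [0.4522, 0.2353, 0.0973]
tool_rot: [[0.881, -0.473, -0.0], [-0.473, -0.881, -0.0], [-0.0, 0.0, -1.0]]
ft_force: [-0.3, 0.1, 1.3]
grip_width: 0.0428
gripper_force: 0.0
```

```bash
python3 - <<'E'
from h import *
a=snap("wrist");save(a,"w4.png",(200,150,440,390),2.4);s=telemetry.observe();print(s["position"],s["tool_rot"].round(3),s["ft_force"])
c=np.linalg.inv(a["M"])@[.4519,.2347,.097,1];p=a["K"]@c[:3]/c[2];print((p[:2]-[200,150])*2.4)
E
```

```text
[0.45233077 0.235523   0.0976122 ] [[ 0.881 -0.473  0.   ]
 [-0.473 -0.881  0.   ]
 [ 0.    -0.    -1.   ]] [ 0.52541886  0.2035462  -0.66698312]
[296.30005012 356.9162426 ]
```

View pics/w4.png

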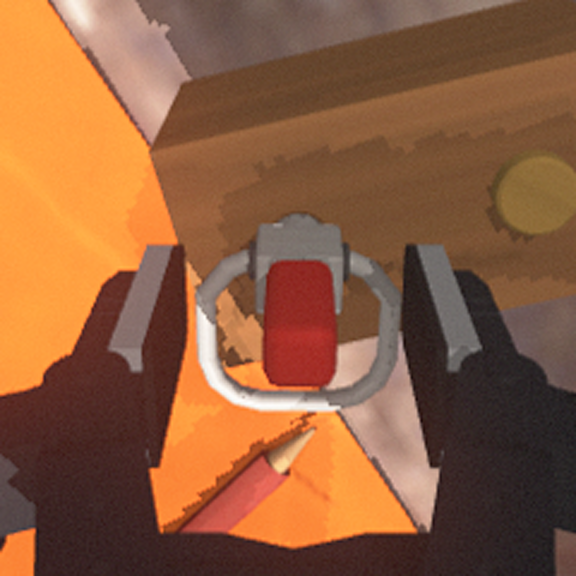

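The grip is central between the pads (grip column 300, jaw centre ~294) and square to them. I close on it.

Call:
send_rows([
  [[0,0.001,-0.001,0,0,0,-1],[0,0,0,0,0,0,-1],[0,0,0,0,0,0,-1],[0,0,0,0,0,0,-1],[0,0,0,0,0,0,-1]],
], squeeze=60)

```text
time_s: 5.55
position: [0.4518, 0.2348, 0.099]
tool_rot: [[0.881, -0.472, 0.001], [-0.472, -0.881, -0.0], [0.001, -0.0, -1.0]]
ft_force: [-0.6, -1.1, 6.4]
grip_width: 0.0115
gripper_force: 59.4
```

Call:
send_rows([
  [[0,0,-0.02,0,0,0,-1],[0,0,-0.03,0,0,0,-1],[0,0,-0.03,0,0,0,-1],[0,0,-0.035,0,0,-0.102,-1],[0,0,-0.025,0,0,-0.102,-1],[0,0,0,0,0,0,-1]],
])

```text
time_s: 6.3
position: [0.452, 0.235, 0.2395]
tool_rot: [[0.959, -0.285, 0.003], [-0.285, -0.959, 0.001], [0.003, -0.002, -1.0]]
ft_force: [0.3, 0.4, -1.7]
grip_width: 0.0119
gripper_force: 58.8
```

Call:
send_rows([
  [[0.0192,0.0346,0,0,0,0,-1],[0.0192,0.0346,0,0,0,0,-1],[0.0192,0.0346,0,0,0,0,-1],[0.0192,0.0346,0,0,0,0,-1],[0.0192,0.0346,0,0,0,0,-1],[0.0192,0.0346,0,0,0,0,-1],[0.0192,0.0346,0,0,0,0,-1],[0.0192,0.0346,0,0,0,0,-1],[0,0,0,0,0,0,-1],[0,0,0,0,0,0,-1]],
])

```text
time_s: 7.55
position: [0.5198, -0.0736, 0.2372]
tool_rot: [[0.958, -0.285, -0.002], [-0.285, -0.958, 0.001], [-0.002, -0.0, -1.0]]
ft_force: [0.1, 1.0, -0.9]
grip_width: 0.0118
gripper_force: 58.9
```

```bash
python3 - <<'E'
from h import *
a=snap("wrist");save(a,"w5.png",(200,130,460,390),2.2);s=telemetry.observe();print(s["position"],s["tool_rot"].round(4),s["ft_force"],s["wrist_torque"],s["q"])
np.savez("w5.npz",P=cloud(a),I=a["image"],M=a["M"],K=a["K"])
b=snap("side");c=snap("top");np.savez("s5.npz",si=b["image"],sM=b["M"],sK=b["K"],ti=c["image"],tM=c["M"],sP=cloud(b),tP=cloud(c))
def pr(d,p):
    c=np.linalg.inv(d["M"])@[*p,1];return (d["K"]@c[:3]/c[2])[:2]
h=(.5219,-.075,.118);print("wrist crop",(pr(a,h)-[200,130])*2.2)
hs=pr(b,h);print("side",hs,"top",pr(c,h))
x,y=map(int,hs);save(b,"s5.png",(x-50,y-45,x+50,y+45),6)
E
```

```text
[ 0.51981397 -0.07333554  0.23750497] [[ 9.587e-01 -2.845e-01 -1.500e-03]
 [-2.845e-01 -9.587e-01  9.000e-04]
 [-1.700e-03 -4.000e-04 -1.000e+00]] [-0.16166584 -0.10386678 -2.12078171] [-0.04140453 -0.00905815 -0.00781466] [-2.09717886e+01  2.01885604e+01  8.01347686e+01  1.70626878e-02
  7.97740673e+01  8.55546072e+01]
wrist crop [270.96715847 154.13157408]
side [330.57433271 186.35651725] top [339.50540321 204.36924483]
```

View pics/w5.png

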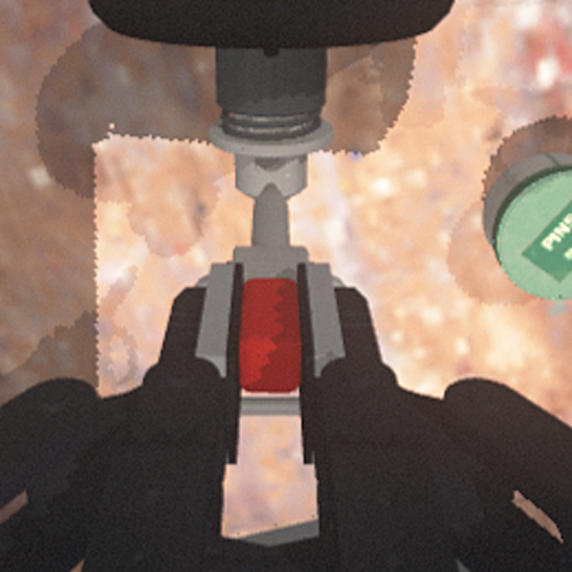

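View pics/s5.png

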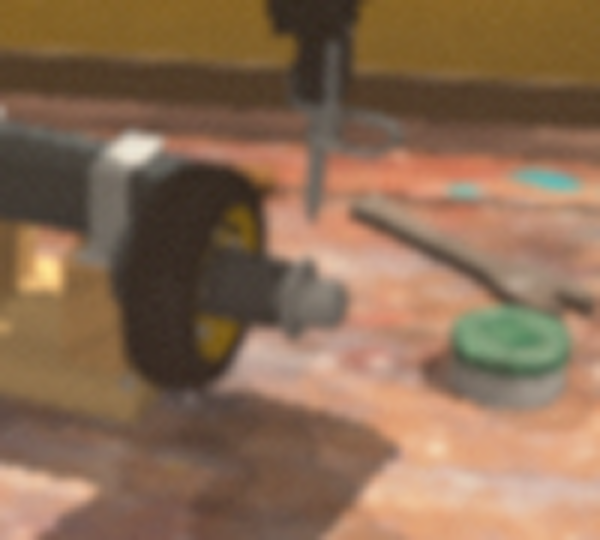

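The wrist view shows the nose at (271,190), in line with the shaft's centre column 271. In the side view the nose at (313,218) stands over the shaft, left of the free end at (345,300). I compute the nose's offset along the shaft and the tilt.

```bash
python3 - <<'E'
from h import *
w=np.load("w5.npz");s=np.load("s5.npz")
a=np.radians(-16.55);ux=np.array([np.cos(a),np.sin(a),0]);uy=np.array([-ux[1],ux[0],0])
def ray(M,K,px):return M[:3,3],M[:3,:3]@np.linalg.inv(K)@[*px,1]
def atz(M,K,px,z):
    o,r=ray(M,K,px);p=o+r*(z-o[2])/r[2];return p@ux,p@uy,p[2]
def atl(M,K,px,l):
    o,r=ray(M,K,px);p=o+r*(l-o@uy)/(r@uy);return p@ux,p@uy,p[2]
cw=lambda u,v:(200+(u+.5)/2.2-.5,130+(v+.5)/2.2-.5)
cs=lambda u,v:(280+(u+.5)/6-.5,141+(v+.5)/6-.5)
print("hole s,l",[np.array([.5219,-.075,0])@k for k in(ux,uy)],"tcp",[np.array([.5198,-.0734,0])@k for k in (ux,uy)])
for z in(.146,.1485,.151):print("nose wrist",z,atz(w["M"],w["K"],cw(271,187),z))
print("end",atz(w["M"],w["K"],cw(271,200),.112),"griptop",atz(w["M"],w["K"],cw(270,393),.2365),atz(w["M"],w["K"],cw(270,280),.2365))
for n,p in dict(nose=(313,218),shank=(322,150),end=(346,300),rim_top=(300,262)).items():print(n,atl(s["sM"],s["sK"],cs(*p),.0763))
E
```

```text
hole s,l [np.float64(0.5216423734512949), np.float64(0.07677137630718808)] tcp [np.float64(0.5191736101167724), np.float64(0.07770690161316202)]
nose wrist 0.146 (np.float64(0.5207974565448388), np.float64(0.07695912432959333), np.float64(0.14600000000000002))
nose wrist 0.1485 (np.float64(0.5217612413753681), np.float64(0.07695913565607221), np.float64(0.1485))
nose wrist 0.151 (np.float64(0.5227250262058974), np.float64(0.07695914698255103), np.float64(0.151))
end (np.float64(0.5027803932477454), np.float64(0.07695751636447327), np.float64(0.11199999999999999)) griptop (np.float64(0.5142659641147286), np.float64(0.07713506334068461), np.float64(0.2365)) (np.float64(0.5380058235631252), np.float64(0.07713186062542177), np.float64(0.2365))
nose (np.float64(0.5194533714585177), np.float64(0.07630000000000009), np.float64(0.14974086062588526))
shank (np.float64(0.5164391811077927), np.float64(0.07630000000000009), np.float64(0.18698752157330217))
end (np.float64(0.4999133631782867), np.float64(0.07630000000000015), np.float64(0.10825910813678408))
rim_top (np.float64(0.5252765677970584), np.float64(0.07630000000000002), np.float64(0.12410299830913307))
```

Call:
send_rows([
  [[-0.0018,0,0.008,0,0,0,-1],[0,0,0.007,0,0,0,-1],[0,0,0.005,0,0,0,-1],[0,0,0.004,0,0,0,-1],[0,0,0.003,0,0,0,-1],[0,0,0,0,0,0,-1]],
])

```text
time_s: 8.45
position: [0.5185, -0.0737, 0.2112]
tool_rot: [[0.959, -0.284, -0.0], [-0.284, -0.959, 0.0], [-0.0, -0.0, -1.0]]
ft_force: [0.3, -0.0, -0.8]
grip_width: 0.0113
gripper_force: 58.9
```

Call:
send_rows([
  [[0,0,0.0025,0,0,0,-1],[0,0,0.0025,0,0,0,-1],[0,0,0,0,0,0,-1]],
])

```text
time_s: 8.82
position: [0.5184, -0.0737, 0.2061]
tool_rot: [[0.959, -0.284, -0.0], [-0.284, -0.959, 0.0], [-0.0, -0.0, -1.0]]
ft_force: [-0.2, -0.4, -1.7]
grip_width: 0.0119
gripper_force: 58.9
```

```bash
python3 - <<'E'
from h import *
a=snap("wrist");save(a,"w6.png",(230,110,410,290),3.2);s=telemetry.observe();print(s["position"],s["ft_force"],s["wrist_torque"])
E
```

```text
[ 0.51848326 -0.0737211   0.20624899] [ 0.11295624  0.00884886 -2.31090368] [ 0.00251724 -0.00642125  0.05080651]
```

View pics/w6.png

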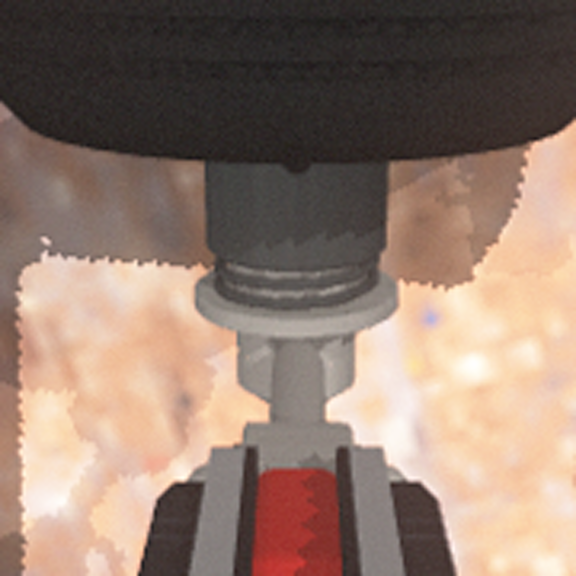

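The shank (columns 271–325, centre 298) is in line with the shaft (238–355, centre 296.5), and the nose is just behind the washer rim at row ~335. No contact force shows yet, so I feel my way down.

Call:
send_rows([
  [[0,0,0.0015,0,0,0,-1],[0,0,0.0015,0,0,0,-1],[0,0,0,0,0,0,-1]],
])

```text
time_s: 9.25
position: [0.5184, -0.0737, 0.2032]
tool_rot: [[0.959, -0.284, -0.0], [-0.284, -0.959, 0.0], [-0.0, 0.0, -1.0]]
ft_force: [-1.4, -0.6, -1.2]
grip_width: 0.0113
gripper_force: 59.0
```

Call:
send_rows([
  [[0,0,0.0015,0,0,0,-1],[0,0,0.0015,0,0,0,-1],[0,0,0,0,0,0,-1]],
])

```text
time_s: 9.62
position: [0.5183, -0.0736, 0.2002]
tool_rot: [[0.959, -0.284, -0.001], [-0.284, -0.959, 0.0], [-0.001, 0.0, -1.0]]
ft_force: [-2.4, 0.1, 0.4]
grip_width: 0.0116
gripper_force: 59.2
```

Call:
send_rows([
  [[0,0,0.0015,0,0,0,-1],[0,0,0.0015,0,0,0,-1],[0,0,0,0,0,0,-1]],
])

```text
time_s: 10.0
position: [0.5183, -0.0736, 0.1971]
tool_rot: [[0.959, -0.284, -0.001], [-0.284, -0.959, 0.0], [-0.001, -0.0, -1.0]]
ft_force: [-4.1, 1.2, 0.9]
grip_width: 0.0118
gripper_force: 59.3
```

Call:
send_rows([
  [[0.0004,0,0.0015,0,0,0,-1],[0.0004,0,0.0015,0,0,0,-1],[0,0,0,0,0,0,-1]],
])

```text
time_s: 10.38
position: [0.5187, -0.0737, 0.1942]
tool_rot: [[0.959, -0.284, -0.002], [-0.284, -0.959, 0.001], [-0.002, -0.0, -1.0]]
ft_force: [-6.7, 1.8, 3.9]
grip_width: 0.0118
gripper_force: 59.6
```

Call:
send_rows([
  [[0.0004,0,0.0015,0,0,0,-1],[0.0004,0,0.0015,0,0,0,-1],[0,0,0,0,0,0,-1]],
])

```text
time_s: 10.75
position: [0.5192, -0.0737, 0.1915]
tool_rot: [[0.959, -0.284, -0.002], [-0.284, -0.959, 0.001], [-0.002, -0.0, -1.0]]
ft_force: [-7.8, 3.1, 5.9]
grip_width: 0.0115
gripper_force: 60.0
```

Call:
send_rows([
  [[0,0,0.002,0,0,0,-1],[0,0,0.002,0,0,0,-1],[0,0,0,0,0,0,-1]],
])

```text
time_s: 11.12
position: [0.5196, -0.0738, 0.1877]
tool_rot: [[0.959, -0.284, -0.001], [-0.284, -0.959, 0.001], [-0.001, -0.0, -1.0]]
ft_force: [-7.4, 2.5, 6.0]
grip_width: 0.0114
gripper_force: 60.0
```

Call:
send_rows([
  [[0.0003,0,0.002,0,0,0,-1],[0.0003,0,0.002,0,0,0,-1],[0,0,0.002,0,0,0,-1],[0,0,0,0,0,0,-1]],
])

```text
time_s: 11.62
position: [0.52, -0.0739, 0.1815]
tool_rot: [[0.959, -0.284, -0.001], [-0.284, -0.959, 0.001], [-0.002, -0.0, -1.0]]
ft_force: [-6.8, 1.8, 7.1]
grip_width: 0.0117
gripper_force: 60.0
```

Call:
send_rows([
  [[0,0,0.002,0,0,0,-1],[0,0,0.002,0,0,0,-1],[0,0,0.002,0,0,0,-1],[0,0,0,0,0,0,-1]],
])

```text
time_s: 12.12
position: [0.52, -0.0739, 0.1755]
tool_rot: [[0.959, -0.284, -0.001], [-0.284, -0.959, 0.001], [-0.002, -0.0, -1.0]]
ft_force: [-7.9, 2.7, 5.9]
grip_width: 0.0114
gripper_force: 60.0
```

Call:
send_rows([
  [[0,0,0.002,0,0,0,-1],[0,0,0.002,0,0,0,-1],[0,0,0.002,0,0,0,-1],[0,0,0,0,0,0,-1]],
])

```text
time_s: 12.62
position: [0.5201, -0.0739, 0.1695]
tool_rot: [[0.959, -0.284, -0.001], [-0.284, -0.959, 0.001], [-0.001, -0.0, -1.0]]
ft_force: [-7.5, 3.3, 5.5]
grip_width: 0.0115
gripper_force: 60.0
```

Call:
send_rows([
  [[0,0,0.002,0,0,0,-1],[0,0,0.002,0,0,0,-1],[0,0,0.002,0,0,0,-1],[0,0,0,0,0,0,-1]],
])

```text
time_s: 13.12
position: [0.5204, -0.0739, 0.1639]
tool_rot: [[0.959, -0.284, -0.0], [-0.284, -0.959, 0.001], [-0.0, -0.001, -1.0]]
ft_force: [-7.1, 4.1, 7.9]
grip_width: 0.0117
gripper_force: 60.2
```

Call:
send_rows([
  [[0,0,0.0015,0,0,0,-1],[0,0,0.0015,0,0,0,-1],[0,0,0,0,0,0,-1]],
])

```text
time_s: 13.5
position: [0.5205, -0.074, 0.1612]
tool_rot: [[0.959, -0.284, 0.0], [-0.284, -0.959, 0.0], [0.0, -0.0, -1.0]]
ft_force: [-6.9, 3.9, 10.3]
grip_width: 0.0117
gripper_force: 60.6
```

Call:
send_rows([
  [[0,0,0.0015,0,0,0,-1],[0,0,0.0015,0,0,0,-1],[0,0,0,0,0,0,-1]],
])

```text
time_s: 13.88
position: [0.5208, -0.074, 0.1583]
tool_rot: [[0.959, -0.284, 0.001], [-0.284, -0.959, 0.0], [0.001, -0.001, -1.0]]
ft_force: [-4.5, 3.9, 10.4]
grip_width: 0.0112
gripper_force: 60.6
```

Call:
send_rows([
  [[0,0,0.0015,0,0,0,-1],[0,0,0,0,0,0,-1]],
])

```text
time_s: 14.12
position: [0.5209, -0.0739, 0.1573]
tool_rot: [[0.959, -0.284, 0.002], [-0.284, -0.959, 0.0], [0.002, -0.001, -1.0]]
ft_force: [-5.8, 4.8, 16.1]
grip_width: 0.012
gripper_force: 61.2
```

Call:
send_rows([
  [[0,0,0.0015,0,0,0,-1],[0,0,0,0,0,0,-1]],
])

```text
time_s: 14.38
position: [0.5212, -0.0738, 0.1564]
tool_rot: [[0.959, -0.284, 0.003], [-0.284, -0.959, -0.0], [0.003, -0.001, -1.0]]
ft_force: [-6.5, 5.9, 19.6]
grip_width: 0.0118
gripper_force: 61.8
```

Call:
send_rows([
  [[0,0,0.0015,0,0,0,-1],[0,0,0,0,0,0,-1]],
])

```text
time_s: 14.62
position: [0.5213, -0.0739, 0.1554]
tool_rot: [[0.959, -0.284, 0.004], [-0.284, -0.959, -0.0], [0.004, -0.001, -1.0]]
ft_force: [-7.2, 6.8, 24.1]
grip_width: 0.012
gripper_force: 62.4
```

Call:
send_rows([
  [[0,0,-0.0025,0,0,0,-1],[0,0,-0.0025,0,0,0,-1],[0,0,-0.002,0,0,0,-1],[0,0,0,0,0,0,-1]],
])

```text
time_s: 15.12
position: [0.521, -0.0742, 0.1601]
tool_rot: [[0.959, -0.284, 0.001], [-0.284, -0.959, 0.0], [0.001, -0.001, -1.0]]
ft_force: [-0.6, 4.5, 3.7]
grip_width: 0.0114
gripper_force: 59.8
```

Call:
send_rows([
  [[0,0,-0.0015,0,0,0,-1],[0,0,0,0,0,0,-1]],
])

```text
time_s: 15.38
position: [0.5209, -0.0743, 0.1612]
tool_rot: [[0.959, -0.284, 0.001], [-0.284, -0.959, 0.0], [0.0, -0.0, -1.0]]
ft_force: [1.0, 2.8, -0.6]
grip_width: 0.0117
gripper_force: 59.2
```

Call:
send_rows([
  [[0,0,0,0,0,0,-0.3],[0,0,0,0,0,0,-0.2],[0,0,0,0,0,0,-0.2],[0,0,0,0,0,0,-0.2]],
])

```text
time_s: 15.88
position: [0.5207, -0.0744, 0.1614]
tool_rot: [[0.959, -0.284, 0.0], [-0.284, -0.959, -0.0], [0.0, 0.0, -1.0]]
ft_force: [-0.2, 0.5, 0.2]
grip_width: 0.0345
gripper_force: 0.0
```

```bash
python3 - <<'E'
from h import *
a=snap("wrist");save(a,"w7.png",(200,130,460,390),2.2);s=telemetry.observe();print(s["position"],s["ft_force"],s["wrist_torque"])
np.savez("w7.npz",P=cloud(a),I=a["image"],M=a["M"],K=a["K"])
E
```

```text
[ 0.52063768 -0.07439239  0.16134268] [ 0.34695416  0.25800093 -0.04602954] [ 0.04897836 -0.02899219  0.03972262]
```

View pics/w7.png

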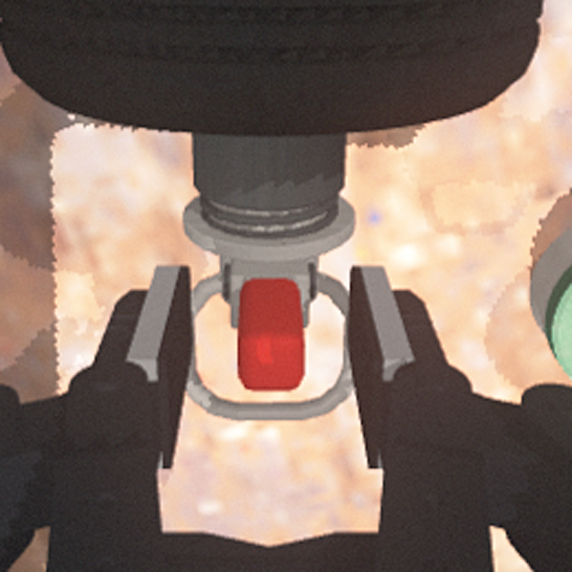

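The pin stands in the hole with its loop open toward the free end: bow at (270,405), grip centre column 270, washer wedged back. The pads are at columns 190 and 352, symmetric about it. I check the seat height and the fingertip geometry from depth.

```bash
python3 - <<'E'
from h import *
d=np.load("w7.npz");P=d["P"];I=d["I"].astype(int)
a=np.radians(-16.55);ux=np.array([np.cos(a),np.sin(a),0]);uy=np.array([-ux[1],ux[0],0])
Q=np.stack([P@ux-.5218,P@uy-.0768,P[...,2]-.118],-1)*1000
cw=lambda u,v:(int(round(130+v/2.2)),int(round(200+u/2.2)))
for n,p in dict(ltip=(172,272),ltip2=(172,300),linner=(185,275),rtip=(368,272),lback=(150,355),bow=(270,408),legL=(192,330),legR=(348,330),griptop=(270,375),head=(270,272)).items():
    r,c=cw(*p);print(n,np.nanmedian(Q[r-1:r+2,c-1:c+2].reshape(-1,3),0).round(1))
red=(I[...,0]>120)&(I[...,0]>2.2*I[...,1])&(I[...,0]>2.2*I[...,2])&(abs(Q[...,1])<12)&(Q[...,2]>10)
q=Q[red];print("red",len(q),np.percentile(q,[2,25,50,75,98],0).round(1).tolist())
print("tcp",(np.array([.5207,-.0744,.1613])@ux-.5218)*1000,(np.array([.5207,-.0744,.1613])@uy-.0768)*1000)
f=Q[(abs(abs(Q[...,1])-20)<9)&(I.max(-1)<230)&(Q[...,2]>5)&(Q[...,2]<80)&(abs(Q[...,0])<40)]
print("low fingers",np.percentile(f,[0,1,5,50],0).round(1).tolist())
E
```

```text
ltip [ 9.8 19.6 26. ]
ltip2 [ 9.8 18.3 36.4]
linner [ 9.3 17.  25.8]
rtip [ 10.2 -19.8  26.6]
lback [ 9.9 19.8 54.6]
bow [-37.5  -0.5   6.8]
legL [-7.6 16.9 19.5]
legR [ -7.6 -17.2  19.3]
griptop [-3.6 -0.4 40.8]
head [ 3.  -0.4 12.7]
red 1375 [[-6.6, -6.0, 19.4], [-1.0, -3.1, 30.0], [3.2, 0.0, 38.7], [4.2, 2.9, 40.4], [4.8, 5.9, 41.5]]
tcp -1.4788235510123648 0.20469686156465716
low fingers [[-39.6, -29.0, 5.1], [-35.9, -28.6, 6.3], [-26.3, -27.0, 7.7], [9.5, 11.7, 53.2]]
```

Grip top is at +41.5 mm (42 expected), so the pin is seated. The pads reach 11 mm each side of the TCP, and at this opening the tips are about 19.5 mm ahead of it. I move outboard, then push the loop down along an arc.

Call:
send_rows([
  [[-0.018,0,0,0,0,0,-0.22],[-0.018,0,0,0,0,0,-0.22],[0,0,0.006,0,0,0,-0.22],[0,0,0.0055,0,0,0,-0.22],[0,0,0,0,0,0,-0.22]],
])

```text
time_s: 16.55
position: [0.4865, -0.0643, 0.1493]
tool_rot: [[0.959, -0.284, -0.0], [-0.284, -0.959, 0.0], [-0.0, -0.0, -1.0]]
ft_force: [-0.2, 0.0, 1.5]
grip_width: 0.0331
gripper_force: 0.2
```

Call:
send_rows([
  [[0.0005,0,0.006,0,0,0,-0.22],[0.0005,0,0.0055,0,0,0,-0.22],[0.0016,0,0.0036,0,0,0,-0.22],[0.0016,0,0.0035,0,0,0,-0.22],[0,0,0,0,0,0,-0.22]],
])

```text
time_s: 17.18
position: [0.4901, -0.0653, 0.1309]
tool_rot: [[0.959, -0.284, -0.0], [-0.284, -0.959, 0.0], [-0.0, -0.0, -1.0]]
ft_force: [-0.6, 0.0, 0.7]
grip_width: 0.0333
gripper_force: 0.2
```

```bash
cat > q.py <<'E'
from h import *
a=np.radians(-16.55);ux=np.array([np.cos(a),np.sin(a),0]);uy=np.array([-ux[1],ux[0],0])
d=snap("wrist");P=cloud(d);I=d["image"].astype(int);s=telemetry.observe()
np.savez("last.npz",P=P,I=d["image"],M=d["M"],K=d["K"])
f=lambda p:np.stack([p@ux-.5218,p@uy-.0768,p[...,2]-.118],-1)*1000
Q=f(P);print("tcp",f(s["position"]).round(1),"ft",s["ft_force"].round(1),"w",s["grip_width"])
red=(I[...,0]>120)&(I[...,0]>2.2*I[...,1])&(I[...,0]>2.2*I[...,2])&(abs(Q[...,1])<12)&(Q[...,2]>10)
q=Q[red];print("red",len(q),np.percentile(q,[2,50,98],0).round(1).tolist())
m=(abs(Q[...,1])<9)&(Q[...,0]<-19.5)&(Q[...,0]>-60)&(Q[...,2]>-60)&(Q[...,2]<40);q=Q[m];print("bow?",len(q),np.percentile(q,[2,50,98],0).round(1).tolist() if len(q) else "")
E
python3 q.py
```

```text
tcp [-33.4   0.2  13.1] ft [0.1 0.  0.3] w 0.03345211721150856
red 2372 [[-7.1, -6.0, 19.9], [2.3, 0.0, 39.3], [4.7, 5.9, 41.3]]
bow? 0
```

Call:
send_rows([
  [[0.0026,0,0.003,0,0,0,-0.22],[0.0026,0,0.0028,0,0,0,-0.22],[0,0,0,0,0,0,-0.22]],
])

```text
time_s: 17.6
position: [0.4952, -0.0668, 0.1252]
tool_rot: [[0.959, -0.284, -0.0], [-0.284, -0.959, 0.0], [-0.0, -0.0, -1.0]]
ft_force: [-0.3, -0.3, 0.4]
grip_width: 0.0339
gripper_force: 0.2
```

Call:
send_rows([
  [[0.0022,0,0.0014,0,0,0,-0.22],[0.0022,0,0.0014,0,0,0,-0.22],[0,0,0,0,0,0,-0.22]],
])

```text
time_s: 17.98
position: [0.4991, -0.0679, 0.1224]
tool_rot: [[0.959, -0.284, -0.001], [-0.284, -0.959, 0.0], [-0.001, -0.0, -1.0]]
ft_force: [-2.9, 0.5, -0.1]
grip_width: 0.0333
gripper_force: 1.2
```

Call:
send_rows([
  [[0.002,0,0.001,0,0,0,-0.22],[0,0,0,0,0,0,-0.22]],
])

```text
time_s: 18.23
position: [0.5017, -0.0688, 0.1217]
tool_rot: [[0.959, -0.284, 0.001], [-0.284, -0.959, -0.0], [0.001, 0.0, -1.0]]
ft_force: [-0.1, 0.3, 0.1]
grip_width: 0.0333
gripper_force: 0.4
```

Call:
send_rows([
  [[0.0015,0,0.0005,0,0,0,-0.22],[0,0,0,0,0,0,-0.22]],
])

```text
time_s: 18.48
position: [0.5029, -0.0691, 0.1212]
tool_rot: [[0.959, -0.284, 0.001], [-0.284, -0.959, -0.0], [0.001, 0.0, -1.0]]
ft_force: [0.2, 1.2, 1.1]
grip_width: 0.0332
gripper_force: 0.5
```

Call:
send_rows([
  [[0.0015,0,0.0005,0,0,0,-0.22],[0,0,0,0,0,0,-0.22]],
])

```text
time_s: 18.73
position: [0.5034, -0.0692, 0.1204]
tool_rot: [[0.959, -0.284, -0.002], [-0.284, -0.959, 0.001], [-0.002, 0.0, -1.0]]
ft_force: [-5.8, 1.1, 2.6]
grip_width: 0.0338
gripper_force: 2.7
```

Call:
send_rows([
  [[0.0015,0,0,0,0,0,-0.22],[0,0,0,0,0,0,-0.22]],
])

```text
time_s: 18.98
position: [0.5037, -0.0692, 0.1201]
tool_rot: [[0.959, -0.284, -0.005], [-0.284, -0.959, 0.002], [-0.005, 0.0, -1.0]]
ft_force: [-9.9, 1.7, 2.8]
grip_width: 0.0334
gripper_force: 4.8
```

Call:
send_rows([
  [[-0.005,0,0,0,0,0,-0.22],[-0.01,0,0,0,0,0,-0.22],[-0.025,0,-0.01,0,0,0,0],[-0.03,0,-0.02,0,0,0,0],[0,0,-0.03,0,0.17,0,0],[0,0,0,0,0.17,0,0],[0,0,0,0,0.17,0,0],[0,0,0,0,0.17,0,0],[0,0,0,0,0,0,0],[0,0,0,0,0,0,0]],
])

```text
time_s: 20.23
position: [0.4394, -0.0499, 0.1811]
tool_rot: [[0.748, -0.283, 0.6], [-0.221, -0.959, -0.176], [0.626, -0.001, -0.78]]
ft_force: [-0.3, -0.5, -0.4]
grip_width: 0.0425
gripper_force: 0.0
```

```bash
python3 q.py; python3 - <<'E'
from h import *
d=np.load("last.npz");K=d["K"]
a=np.radians(-16.55);ux=np.array([np.cos(a),np.sin(a),0]);uy=np.array([-ux[1],ux[0],0])
def pr(x,y,z):
    p=ux*(.5218+x/1000)+uy*(.0768+y/1000)+[0,0,.118+z/1000];c=np.linalg.inv(d["M"])@[*p,1];return (K@c[:3]/c[2])[:2]
c=pr(0,0,0);x0,y0=int(np.clip(c[0]-90,0,460)),int(np.clip(c[1]-75,0,250))
cv2.imwrite("pics/w8.png",cv2.resize(d["I"][y0:y0+150,x0:x0+180,::-1],None,fx=4,fy=4,interpolation=cv2.INTER_CUBIC))
print(x0,y0)
for th in (0,.2,.4,.55,.8,1.2):
    print(th,[((pr(-r*np.sin(th),yy,8-r*np.cos(th))-[x0,y0])*4).round() for yy in(20,-20) for r in(15,28)])
print("hole",(c-[x0,y0])*4)
E
```

```text
tcp [-86.2   0.5  63.2] ft [-0.3 -0.5  0.2] w 0.04279544735047113
red 735 [[-9.0, -6.0, 19.8], [-7.2, 0.2, 39.3], [2.4, 5.8, 41.8]]
bow? 119 [[-20.1, -7.4, -21.8], [-19.7, 0.2, -13.1], [-19.5, 7.5, -6.6]]
233 96
0 [array([246., 317.]), array([251., 347.]), array([477., 317.]), array([471., 347.])]
0.2 [array([245., 332.]), array([250., 374.]), array([477., 333.]), array([472., 374.])]
0.4 [array([244., 346.]), array([249., 398.]), array([478., 346.]), array([474., 399.])]
0.55 [array([243., 354.]), array([247., 414.]), array([479., 354.]), array([475., 415.])]
0.8 [array([241., 365.]), array([244., 435.]), array([481., 365.]), array([478., 436.])]
1.2 [array([238., 371.]), array([238., 451.]), array([484., 371.]), array([484., 451.])]
hole [361.14951486 300.03716317]
```

View pics/w8.png

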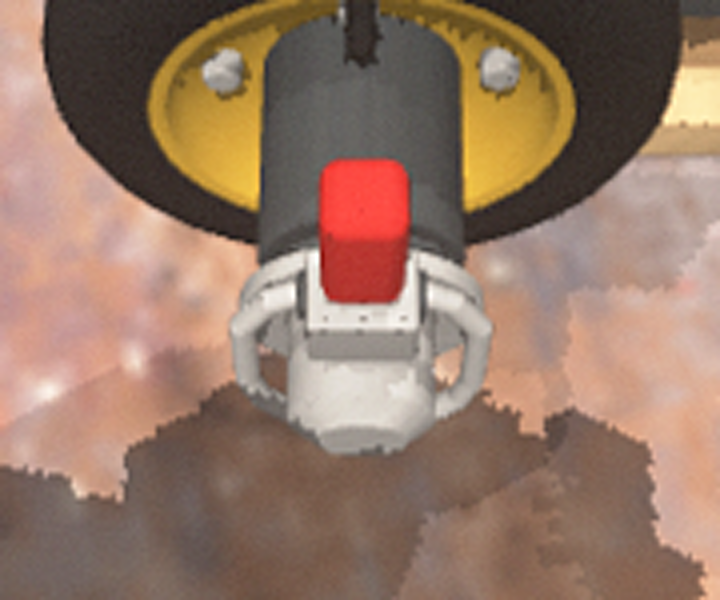

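The final view shows the pin seated. Its loop runs down both sides of the shaft at (240,350) and (485,350) and disappears beneath it at (280,410) and (445,410). I check the loop angle and pin tilt from depth.

```bash
python3 - <<'E'
from h import *
d=np.load("last.npz");P=d["P"];I=d["I"].astype(int)
a=np.radians(-16.55);ux=np.array([np.cos(a),np.sin(a),0]);uy=np.array([-ux[1],ux[0],0])
Q=np.stack([P@ux-.5218,P@uy-.0768,P[...,2]-.118],-1)*1000
g=(I.max(-1)-I.min(-1)<40)
for sg in(1,-1):
    m=(Q[...,1]*sg>16)&(Q[...,1]*sg<24)&(Q[...,0]<1)&(Q[...,0]>-30)&(Q[...,2]>-35)&(Q[...,2]<8)
    q=Q[m];o=np.argsort(-q[:,2]);q=q[o];print(len(q))
    for k in np.array_split(q,5):print(np.median(k,0).round(1))
m=(Q[...,2]<-14)&(Q[...,2]>-40)&(abs(Q[...,1])>13)&(abs(Q[...,1])<19)&(Q[...,0]<1)&(Q[...,0]>-30);q=Q[m];print("bow corner",len(q),q[np.argsort(q[:,2])][:12].round(1).tolist())
red=(I[...,0]>100)&(I[...,0]>2.2*I[...,1])&(I[...,0]>2.2*I[...,2])&(abs(Q[...,1])<5)&(Q[...,2]>14)
q=Q[red];q=q[(q[:,2]<38)];print("face slope",len(q),np.polyfit(q[:,2],q[:,0],1), "top z",np.percentile(Q[red][:,2],95))
s=Q[(abs(Q[...,1])<3)&(Q[...,0]<-10)&(Q[...,0]>-16)&(Q[...,2]>-6)&(Q[...,2]<6)];print("shaft top z",np.median(s[:,2]))
E
```

```text
192
[-3.7 17.9  4.1]
[-5.2 20.1 -0.6]
[-6.4 20.  -7.7]
[ -7.9  19.8 -15.5]
[ -9.   17.6 -21.7]
177
[ -3.8 -17.5   3.4]
[ -5.1 -19.8  -0.7]
[ -6.2 -19.   -6.4]
[ -7.5 -19.  -13.6]
[ -8.7 -17.8 -20.2]
bow corner 122 [[-10.3, 15.0, -28.4], [-9.6, 15.8, -28.2], [-10.6, -13.8, -27.4], [-10.8, 14.2, -26.9], [-10.2, -15.3, -26.6], [-9.4, 14.9, -26.5], [-10.2, -14.5, -26.4], [-9.6, 15.6, -26.1], [-10.4, 14.1, -25.9], [-10.4, 16.3, -25.9], [-10.5, 14.9, -25.7], [-9.8, 16.3, -25.5]]
face slope 254 [-0.00839108 -8.1824658 ] top z 41.58132564329682
shaft top z -1.1889787896680881
```

The leg slope is about 0.18 rad, which matches the shut position (0.2). The pin's tilt is about 0.01 rad, the grip-top height is right, and the robot is clear. I'm handing it in.

```bash
python3 -c "
from rig import env
print(env.close_job())"
```

```text
the job is handed in; nothing more can be done
None
```

The linch pin is pushed fully home in the cross hole and its loop is snapped shut under the shaft; I handed the job in about 20 s into the 58 s allowed, and no pass/fail result came back.

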